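# Drop the cast sinker from the sliding mould and close it again

### The arm

A 6-joint arm with a two-finger parallel gripper is mounted at the origin on the work surface. World frame = base frame: x ahead of the robot, y to its left, z up, the work surface at z = 0. Lengths are in m, angles in rad, forces in N, time in s.
With the tool pointing down it reaches from about 0.375 to 0.9 m from the base axis. Payload 3.1 kg.
Tool frame: the origin (TCP) lies on the centre line of the jaws, within the pads' length; the fingertips stand robot.finger_overhang ahead of it and the grasp point (between the pads) lies 2 mm behind it (robot.finger_overhang is the distance from the TCP to the fingertips, in m); z points along the fingers, y is the direction in which the jaws open and shut (so a half turn about z gives the same grasp; the last joint's range is limited). The gripper opens to 87 mm and grips with 3 to 60 N. Pads are 19 mm wide; open, the fingers measure 117 mm over their backs; the gripper's body (75 mm by 190 mm) begins 51 mm behind the grasp point.
Start: joints at [0.928, 0.527, 1.433, -0, 1.181, -0.178], TCP at [0.28, 0.559, 0.21] pointing down, gripper open.
Joint ranges: [-3.08, 3.08], [-0.75, 2.2], [0.22, 2.44], [-1.43, 4.57], [0, 2.65], [-2.85, 2.85]. Speed limits (rad/s): [2.79, 2.79, 3.14, 3.14, 3.14, 3.14].

### API

Orientations are given as a unit quaternion [x, y, z, w].
In Python, from rig import robot gives the robot as it stands. The module is installed in compiled form; this text tells all that it offers.
- The arm moves only by the tool step_arm, never from a script. Its arguments are lists of equal length, an entry for each row: "slide": the shift along the tool's x, y, z in mm, a list of three; "twist": the turn about the tool's z in degrees. A call has 1 to 20 rows; each row shifts and turns the commanded pose from where the row before left it, along the tool's axes as they then stand; what a row does not reach is not made up. A row lasts 1/12 s, in which the tool goes at most 41.7 mm and 7.16 degrees, less where a joint would pass 70% of its speed; a pose out of reach is approached as far as the arm can. A call is refused whole if a number of a shift passes 41.7 or a number of a turn 7.16, either way. A call with a gripper value outside its range is refused whole. "jaw" is the finger opening in mm, from 0 to 87, set as the call begins (left out, the last holds). The fingers move at their own pace and stop on an object; "force" is the grip in N (left out, the last holds). Time passes only in rows, so rows that do not move let the fingers close. It gives the time, the measured TCP pose, the force and the opening at its end, in the units of the state.
- robot.get_obs(): the state, without advancing time (a new reading comes with each control period).
- robot.camera(name): name is "scene" or "top" or "wrist"; returns a dict with "color" (384x512x3 uint8, blue, green, red), "depth" (384x512 float32, m along the optical axis (not along the pixel's ray), 0 where there is no reading), "camera_matrix" (3x3 intrinsics, pixels), "k1" (the pictures are not rectified: a ray, as slopes to the right and down, at radius r is drawn at 1 + k1 r^2 times it, then the intrinsics apply), "origin" and "orientation" of the camera in the world. Camera axes: x right, y down, z forward; pixel columns grow to the right and rows downward; lengths in m; the calibration is good to about 2 mm. A picture is of the moment at which its call begins.
- robot.hand_in(): hands the job in, once; it reports no verdict.
The state is a dict: "time": time; "q": joint angles; "joint_velocities": joint speeds; "joint_torque": joint torques, N m; "position": TCP position; "tool_rot": TCP orientation; "ft_force": force on the tool from outside, world axes, zero at the start; "moment": the same for the moment, N m; "grip_width": finger opening in m.
Only numpy, scipy, OpenCV 4.12 (cv2) and the standard library are available. Lean on these libraries where they do the work, as an engineer would, in place of code of your own. Each camera call takes 0.05 s, during which the arm holds its last target.

### The job

A finished disc sinker is still held in the aluminium two-part mould. Pull the mould's sliding jaw out by its bar until it locks and stays out when you let go, so that the sinker drops into the tray underneath; then press the round release plunger beside the mould so that the jaw runs fully home and the mould is closed again.

Things in the scene. Friction and masses are not known exactly. Their poses are not given: they have to be found in the camera images.
- jaw (a joint): travel (m) of the mould vise's sliding jaw, which bears the near mould half. 0 = home (mould closed), grows as it is pulled along the pull bar's -x; end stop 0.100. A spring pulls it home (3 N at home, 7 N out; with drag about 10 N at 0.1 m/s). A catch snaps in past 0.082 (pull to 0.09 or more) and holds it at 0.080; only the plunger frees it, then it runs home by itself in about 1 s.
- pull_bar (a point): centre of the jaw's pull bar: level round steel bar, 16 mm diameter, 108 mm long, 105 mm above the bench, on two 12 mm arms 92 mm apart. x: along the slide towards the mould (pull along -x); y: along the bar; z up. Jaw face 45 mm behind it (+x); free below it down to 45 mm above the bench. The mould behind is 120 mm high. Moves with the jaw.
- release_top (a point): centre of the release plunger's top: round flat steel cap, 28 mm diameter, 78 mm above the bench, on a grey housing left of the mould; with the jaw home 70 mm along +x and 100 mm along +y from the bar's centre, same axes. Press down: stroke 9 mm, 2 to 5 N; the catch lets go after about 6 mm; it springs back. The like housing on the right has only a small fixed bolt head.
- sinker: cast disc sinker, 40 mm diameter, 14 mm thick, 150 g, grey; origin at its centre, x = disc axis. Starts on edge between the mould halves, centre 90 mm above the bench; falls by itself as the mould opens into the open tray below (floor 6 mm above the bench, inside 148 mm along the slide, 94 mm across) and stays there. Two loose discs of this shape on the bench are bystanders.

How it is judged:
On the way, in this order (a step that is already met when the one before it is completed fails the run):
1. the jaw stands locked out by itself, with the fingers off it, and the sinker has dropped into the tray (value of joint jaw above 0.074 m and contact force between the fingers and anything else below 0.5 N and height (world z) of sinker below 0.045 m and x of sinker in the frame of release_top between -0.09 and 0.055 m and y of sinker in the frame of release_top between -0.15 and -0.05 m), for 0.3 s.
2. the jaw is fully home again (value of joint jaw below 0.005 m), for 0.2 s.
At the end, for the whole second after the job is handed in: The jaw is home (within 5 mm of closed) and the sinker lies at rest in the tray under the mould (centre lower than 45 mm above the bench, within the tray's walls), after the jaw had stood locked out (more than 74 mm) untouched for 0.3 s with the sinker already in the tray (value of joint jaw below 0.005 m and linear speed of sinker below 0.03 m/s and height (world z) of sinker below 0.045 m and x of sinker in the frame of release_top between -0.09 and 0.055 m and y of sinker in the frame of release_top between -0.15 and -0.05 m).
It also fails if it takes over 42 s, if anything falls off the work surface, if the arm or the gripper's body presses on something with over 40 N, if the wrist force passes 120 N, or if a joint passes its speed limit or range.

## Working session

There is one attempt and no reset: what is moved stays moved. The work goes in short steps, Python scripts to look and compute and a tool call to move; the robot and the scene stay as the last step left them, time stands still between calls to the robot, and variables do not carry over. Pictures are saved under pics/ and viewed, and the job is handed in when it is done.

Besides the shell and the picture viewer there is one more tool, called after "Request:" by a JSON object that holds its "fn" and its "kwargs". step_arm: Moves the arm, as the interface text tells. Its arguments: {"type":"object","properties":{"slide":{"type":"array","items":{"type":"array","items":{"type":"number"}}},"twist":{"type":"array","items":{"type":"number"}},"jaw":{"type":"number"},"force":{"type":"number"}},"required":["slide","twist"]}

```bash
mkdir -p pics; cat > h.py <<'E'
import numpy as np, cv2
from scipy.spatial.transform import Rotation as R
from rig import robot
def pts(c):
    K=np.array(c["camera_matrix"]);d=c["depth"];h,w=d.shape
    u,v=np.meshgrid(np.arange(w),np.arange(h))
    x=(u-K[0,2])/K[0,0];y=(v-K[1,2])/K[1,1]
    xd,yd=x.copy(),y.copy()
    for _ in range(8):
        f=1+c["k1"]*(x*x+y*y);x=xd/f;y=yd/f
    P=np.stack([x*d,y*d,d],-1)
    return P@R.from_quat(c["orientation"]).as_matrix().T+np.array(c["origin"])
E
python3 - <<'E'
from h import *
o=robot.get_obs();print(o,robot.finger_overhang)
for n in("scene","top"):
    c=robot.camera(n);cv2.imwrite(f"pics/{n}0.png",c["color"]);np.savez(f"{n}0.npz",P=pts(c),c=c["color"]);print(n,c["origin"],c["orientation"],c["k1"])
E
```

```text
{'time': 0.0, 'q': array([ 9.28509749e-01,  5.28493581e-01,  1.43388077e+00,  2.41329465e-05,
        1.18137804e+00, -1.78525362e-01]), 'joint_velocities': array([-5.21912908e-05, -1.50756389e-04, -1.25294543e-03, -6.87026406e-05,
        3.05351975e-04, -1.15450618e-03]), 'joint_torque': array([ 5.14809071e-04, -4.40039599e+01, -1.76592153e+01,  6.32181438e-02,
        5.81989659e-02, -1.64317989e-04]), 'position': array([0.27910113, 0.55839002, 0.20916166]), 'tool_rot': array([ 2.29812540e-01,  9.73234314e-01, -9.85744817e-04, -4.41079917e-04]), 'ft_force': array([-0.44810165,  0.30560299,  0.23878448]), 'moment': array([ 0.00512794, -0.03940728, -0.02270738]), 'grip_width': 0.08692482698976532} 0.017
scene [ 0.98656171 -0.32142302  0.49729525] [ 0.82391561  0.35109065 -0.17236487 -0.41010824] -0.08648850294121575
top [0.5730691  0.04738369 0.7298883 ] [-0.70167976  0.71198252 -0.01992148  0.01815325] 0.03903669414237574
```

View pics/scene0.png

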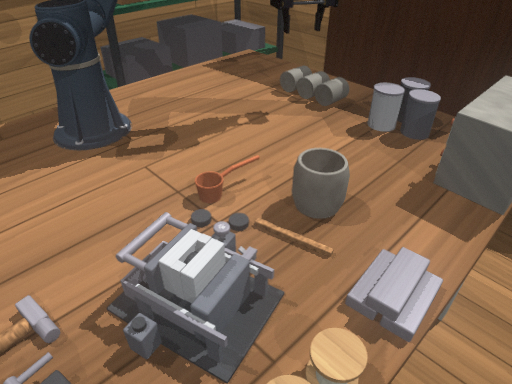

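View pics/top0.png

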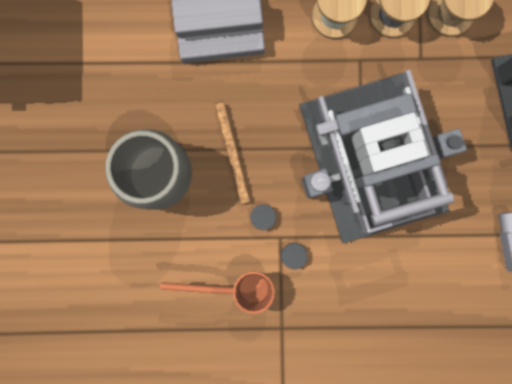

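The top view shows the mould at about (390,155), the pull bar from (375,217) to (448,200), and the plunger cap at (320,182). The bolt-head housing is at (452,142). Next I'll measure the bar and plunger.

```bash
cat > m.py <<'E'
from h import *
d=np.load("top0.npz");P=d["P"];
g=lambda u,v:np.round(P[v,u],4)
for p in [(375,217),(410,210),(440,203),(320,182),(452,142),(400,190),(300,300)]: print(p,g(*p))
s=np.load("scene0.npz")["P"]
# bar top: pixels in bbox with z>0.1
for nm,Q,b in(("top",P,(362,190,460,228)),("scene",s,(110,205,190,270))):
    q=Q[b[1]:b[3],b[0]:b[2]].reshape(-1,3);q=q[(q[:,2]>.103)&(q[:,2]<.118)]
    print(nm,len(q),q.min(0),q.max(0))
sub=P[165:200,303:337].reshape(-1,3)
k=sub[(sub[:,2]>.07)&(sub[:,2]<.09)];print("plunger",len(k),k.mean(0),np.median(k,0),k.min(0),k.max(0))
sub=P[195:228,365:458]; m=(sub[...,2]>.106)&(sub[...,2]<.12)
cv2.imwrite("pics/mask.png",cv2.resize((m*255).astype(np.uint8),None,fx=5,fy=5,interpolation=0))
c=d["c"][100:250,290:480];cv2.imwrite("pics/crop.png",cv2.resize(c,None,fx=4,fy=4,interpolation=cv2.INTER_CUBIC))
E
python3 m.py
```

```text
(375, 217) [ 0.5745 -0.1087  0.1145]
(410, 210) [ 0.583  -0.1547  0.113 ]
(440, 203) [ 0.5916 -0.1937  0.1132]
(320, 182) [ 0.6239 -0.0431  0.0796]
(452, 142) [ 0.6791 -0.2327  0.0637]
(400, 190) [ 0.6158 -0.1765  0.0029]
(300, 300) [ 0.4499 -0.0194  0.0007]
top 1264 [ 0.56395403 -0.21179385  0.10314449] [ 0.61031309 -0.0984119   0.11574294]
scene 1668 [ 0.56806841 -0.21051856  0.10301572] [ 0.69537793 -0.09735811  0.11799857]
plunger 311 [ 0.62483195 -0.04395748  0.07802797] [ 0.62522939 -0.04362999  0.07813325] [ 0.61162448 -0.05759377  0.07068381] [ 0.63829009 -0.03097768  0.08174133]
```

```bash
echo
```

```text
(no output)
```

View pics/crop.png

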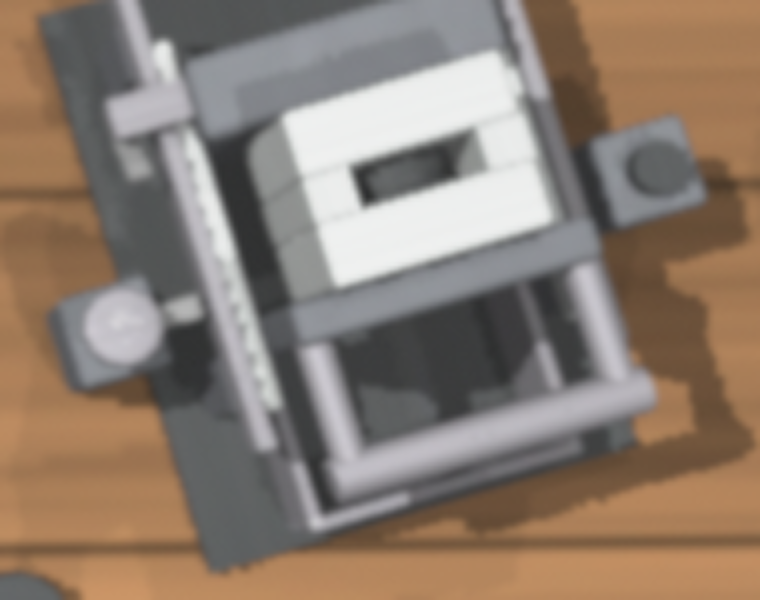

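View pics/mask.png

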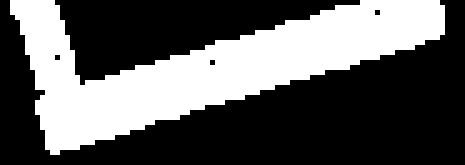

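```bash
python3 - <<'E'
from h import *
for nm,b in(("top",(362,190,460,228)),("scene",(100,200,200,275))):
    P=np.load(nm+"0.npz")["P"];q=P[b[1]:b[3],b[0]:b[2]].reshape(-1,3)
    q=q[(q[:,2]>.106)&(q[:,2]<.118)]
    yaw=np.radians(11.4)
    for _ in range(6):
        X=np.array([np.cos(yaw),np.sin(yaw)]);Y=np.array([-X[1],X[0]])
        a=q[:,:2]@X;bb=q[:,:2]@Y
        lo=np.percentile(a,2) if _==0 else c-.008
        m=(a>lo-.004)&(a<lo+.018)
        vx,vy,x0,y0=cv2.fitLine(q[m][:,:2].astype(np.float32),cv2.DIST_HUBER,0,.01,.01).ravel()
        if vy<0:vx,vy=-vx,-vy
        yaw=np.arctan2(-vx,vy);c=np.array([x0,y0])@np.array([np.cos(yaw),np.sin(yaw)])
    X=np.array([np.cos(yaw),np.sin(yaw)]);Y=np.array([-X[1],X[0]]);bb=q[m][:,:2]@Y
    mid=(np.percentile(bb,.5)+np.percentile(bb,99.5))/2
    C=c*X+mid*Y
    print(nm,np.degrees(yaw),C,np.ptp(bb),"pred plunger",C+.07*X+.1*Y, "topz",np.percentile(q[m][:,2],95))
o=robot.get_obs();M=R.from_quat(o["tool_rot"]).as_matrix();print(M)
E
```

```text
top 15.932472 [ 0.58592404 -0.15891974] 0.10822079509918048 pred plunger [ 0.62578463 -0.04354586] topz 0.1141378190008632
scene 15.754801 [ 0.58950645 -0.15743851] 0.10785874037702653 pred plunger [ 0.62972462 -0.04218877] topz 0.11181411953729868
[[-8.94362718e-01  4.47340945e-01 -1.18676860e-03]
 [ 4.47342379e-01  8.94361389e-01 -1.58167188e-03]
 [ 3.53853419e-04 -1.94548025e-03 -9.99998045e-01]]
```

```bash
cat >> h.py <<'E'
def delta(t):
    o=robot.get_obs();M=R.from_quat(o["tool_rot"]).as_matrix()
    print("t",round(o["time"],2),"pos",o["position"].round(4),"yaw y",np.degrees(np.arctan2(M[1,1],M[0,1])).round(2),"f",o["ft_force"].round(2),"w",round(o["grip_width"],4),"z",M[:,2].round(4))
    for k in t: print("delta mm",((np.array(k)-o["position"])@M*1000).round(1))
E
python3 - <<'E'
from h import *
P=np.load("top0.npz")["P"];print("pot z",P[130:210,100:195,2].max(),"all",P[...,2].max())
E
```

```text
pot z 0.7298882976757239 all 0.7298882976757239
```

Request:
{"fn": "step_arm", "kwargs": {"slide": [[0,0,0],[0,0,0],[0,0,0],[0,0,0],[0,0,0],[0,0,0],[0,0,0],[0,0,0]], "twist": [6.8,6.8,6.8,6.8,6.8,6.8,6.8,0], "jaw": 44, "force": 25}}

```text
time: 0.77
position: [0.2793, 0.5587, 0.2096]
tool_rot: [0.604, 0.797, -0.001, 0.0]
ft_force: [-0.2, -0.7, 0.3]
grip_width: 0.0459
```

```bash
python3 -c "
from h import *
delta([[.587,-.158,.21],[.587,-.158,.103]])"
```

```text
t 0.77 pos [0.2793 0.5587 0.2096] yaw y 15.71 f [-0.24 -0.68  0.25] w 0.0459 z [-7.e-04 -9.e-04 -1.e+00]
delta mm [-773.2  102.1    0. ]
delta mm [-773.1  102.2  107. ]
```

Request:
{"fn": "step_arm", "kwargs": {"slide": [[-36.8,4.9,0],[-36.8,4.9,0],[-36.8,4.9,0],[-36.8,4.9,0],[-36.8,4.9,0],[-36.8,4.9,0],[-36.8,4.9,0],[-36.8,4.9,0],[-36.8,4.9,0],[-36.8,4.9,0],[-36.8,4.9,0],[-36.8,4.9,0],[-36.8,4.9,0],[-36.8,4.9,0],[-36.8,4.9,0],[-36.8,4.9,0],[-36.8,4.9,0],[-36.8,4.9,0],[-36.8,4.9,0],[-36.8,4.9,0]], "twist": [0,0,0,0,0,0,0,0,0,0,0,0,0,0,0,0,0,0,0,0]}}

```text
time: 2.43
position: [0.5747, -0.1242, 0.2099]
tool_rot: [0.602, 0.799, -0.0, -0.0]
ft_force: [0.4, 0.5, 0.5]
grip_width: 0.0438
```

Request:
{"fn": "step_arm", "kwargs": {"slide": [[-20,2,0],[-15,2,0],[0,0,0],[0,0,0]], "twist": [0,0,0,0]}}

```text
time: 2.77
position: [0.5873, -0.1545, 0.2096]
tool_rot: [0.603, 0.798, 0.0, -0.001]
ft_force: [-0.2, 0.4, -0.3]
grip_width: 0.0437
```

```bash
python3 -c "
from h import *
delta([[.587,-.158,.21],[.587,-.158,.103]])
c=robot.camera('wrist');cv2.imwrite('pics/w1.png',c['color']);np.savez('w1.npz',P=pts(c))"
```

```text
t 2.77 pos [ 0.5873 -0.1545  0.2096] yaw y 15.85 f [-0.23  0.44 -0.27] w 0.0437 z [-0.0015  0.0014 -1.    ]
delta mm [-3.2 -1.3 -0.4]
delta mm [ -3.4  -1.1 106.6]
```

View pics/w1.png

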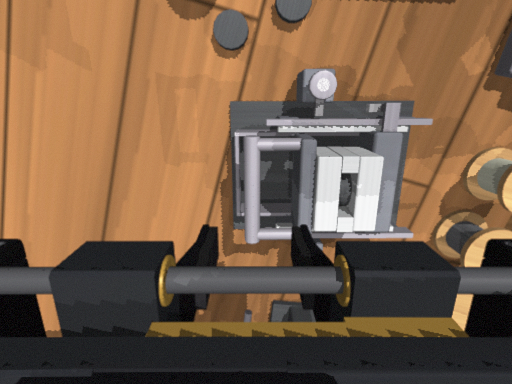

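The wrist view shows the bar at column 252, rows 137–243. It is parallel to the finger faces and centred between the fingertips (columns 213 and 297). I'll go down now.

Request:
{"fn": "step_arm", "kwargs": {"slide": [[-3,-1,20],[0,0,25],[0,0,25],[0,0,20],[0,0,16],[0,0,0],[0,0,0]], "twist": [0,0,0,0,0,0,0]}}

```text
time: 3.4
position: [0.5867, -0.156, 0.1037]
tool_rot: [0.602, 0.798, -0.0, -0.001]
ft_force: [-0.3, -0.5, 0.9]
grip_width: 0.0439
```

Request:
{"fn": "step_arm", "kwargs": {"slide": [[0,0,0],[0,0,0],[0,0,0],[0,0,0],[0,0,0],[0,0,0]], "twist": [0,0,0,0,0,0], "jaw": 8, "force": 25}}

```text
time: 3.9
position: [0.588, -0.1583, 0.1046]
tool_rot: [0.603, 0.798, 0.0, 0.0]
ft_force: [-0.1, 0.6, -0.1]
grip_width: 0.0128
```

```bash
python3 -c "
from h import *
delta([])"
```

```text
t 3.9 pos [ 0.588  -0.1583  0.1046] yaw y 15.82 f [-0.12  0.58 -0.09] w 0.0128 z [ 7.e-04 -3.e-04 -1.e+00]
```

Request:
{"fn": "step_arm", "kwargs": {"slide": [[0,0,0],[0,0,0],[0,0,0]], "twist": [0,0,0]}}

```text
time: 4.15
position: [0.5878, -0.1582, 0.1041]
tool_rot: [0.603, 0.798, -0.0, -0.0]
ft_force: [0.1, 0.5, -0.4]
grip_width: 0.0084
```

```bash
python3 -c "
from h import *
delta([])
for n in ('scene','wrist'):
  c=robot.camera(n);cv2.imwrite('pics/%s2.png'%n,c['color'] if n=='wrist' else cv2.resize(c['color'][180:380,60:320],None,fx=3,fy=3)[:600])"
```

```text
t 4.15 pos [ 0.5878 -0.1582  0.1041] yaw y 15.82 f [ 0.07  0.53 -0.36] w 0.0084 z [-1.e-04  1.e-04 -1.e+00]
```

View pics/scene2.png

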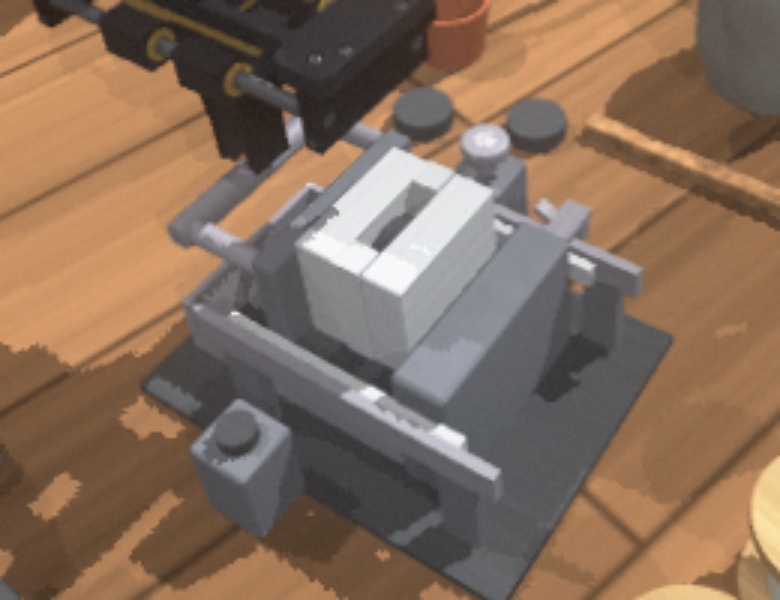

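View pics/wrist2.png

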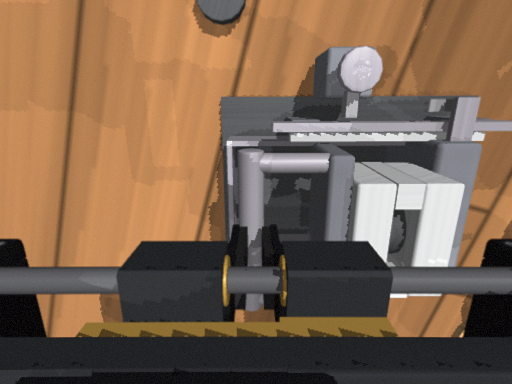

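The scene view shows the fingers straddling the bar, at about (250,140) in the crop. But the opening reads 8.4 mm, which is less than the 16 mm bar. I'll check by commanding a smaller opening and pulling a little.

Request:
{"fn": "step_arm", "kwargs": {"slide": [[0,0,0],[0,0,0],[0,0,0],[0,0,0]], "twist": [0,0,0,0], "jaw": 3}}

```text
time: 4.58
position: [0.5878, -0.1581, 0.1041]
tool_rot: [0.603, 0.798, -0.0, -0.0]
ft_force: [-0.4, 0.2, -0.0]
grip_width: 0.0033
```

Request:
{"fn": "step_arm", "kwargs": {"slide": [[0,-4,0],[0,-4,0],[0,-4,0],[0,-4,0],[0,0,0],[0,0,0]], "twist": [0,0,0,0,0,0]}}

```text
time: 5.08
position: [0.5721, -0.1626, 0.1042]
tool_rot: [0.603, 0.798, 0.0, -0.0]
ft_force: [0.3, 0.1, -0.2]
grip_width: 0.0027
```

```bash
python3 -c "
from h import *
delta([])
for n in ('scene','wrist'):
  c=robot.camera(n);cv2.imwrite('pics/%s3.png'%n,c['color'] if n=='wrist' else cv2.resize(c['color'][180:380,60:320],None,fx=3,fy=3)[:600])"
```

```text
t 5.08 pos [ 0.5721 -0.1626  0.1042] yaw y 15.8 f [ 0.31  0.15 -0.19] w 0.0027 z [-0.e+00  1.e-04 -1.e+00]
```

View pics/scene3.png

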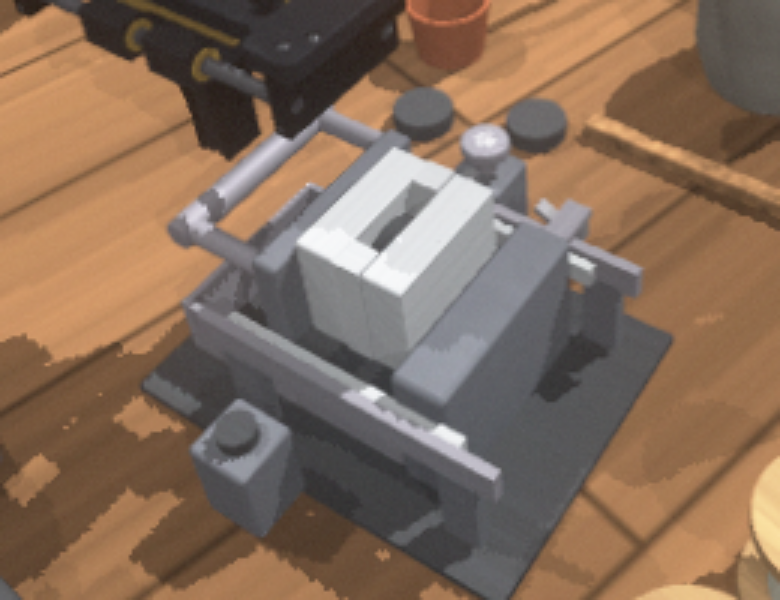

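View pics/wrist3.png

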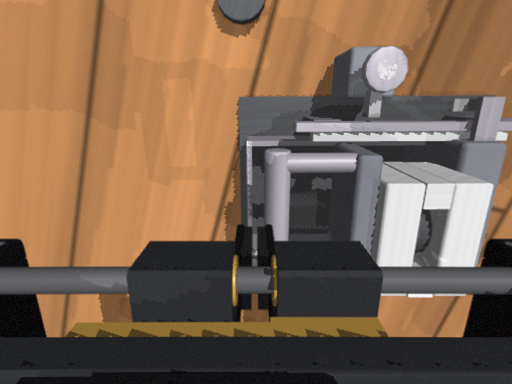

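Both views show the fingers closed to 3 mm, now in front of the bar, and the jaw hasn't moved. So the bar was missed without any contact. I'll find the fingertips in the images and compare with the reported pose.

```bash
python3 - <<'E'
from h import *
for n in("scene","top"):
    c=robot.camera(n);P=pts(c);np.savez(n+"4.npz",P=P,c=c["color"])
    K=np.array(c["camera_matrix"]);Rm=R.from_quat(c["orientation"]).as_matrix()
    img=c["color"].copy()
    for w,col in(((.5715,-.1628,.0872),(0,0,255)),((.587,-.158,.105),(0,255,0)),((.625,-.0438,.078),(255,0,0))):
        p=Rm.T@(np.array(w)-c["origin"]);x,y=p[0]/p[2],p[1]/p[2];f=1+c["k1"]*(x*x+y*y)
        uv=(K[0,0]*x*f+K[0,2],K[1,1]*y*f+K[1,2]);print(n,w,np.round(uv,1))
        cv2.circle(img,(int(round(uv[0])),int(round(uv[1]))),1,col,-1)
    a=img[190:290,90:230] if n=="scene" else img[130:260,290:480]
    cv2.imwrite(f"pics/{n}4.png",cv2.resize(a,None,fx=4,fy=4,interpolation=0))
P=np.load("scene4.npz")["P"]
for v in range(215,240,3):
    print(v,[(u,P[v,u].round(3).tolist()) for u in (130,136,142)])
E
```

```text
scene (0.5715, -0.1628, 0.0872) [138.6 240. ]
scene (0.587, -0.158, 0.105) [144.5 235.3]
scene (0.625, -0.0438, 0.078) [220.  225.5]
top (0.5715, -0.1628, 0.0872) [410.  218.8]
top (0.587, -0.158, 0.105) [410.4 207.1]
top (0.625, -0.0438, 0.078) [320.3 181.3]
215 [(130, [0.58, -0.169, 0.148]), (136, [0.589, -0.164, 0.15]), (142, [0.582, -0.152, 0.139])]
218 [(130, [0.579, -0.17, 0.142]), (136, [0.587, -0.164, 0.144]), (142, [0.581, -0.153, 0.133])]
221 [(130, [0.574, -0.169, 0.132]), (136, [0.586, -0.165, 0.138]), (142, [0.581, -0.154, 0.128])]
224 [(130, [0.575, -0.171, 0.128]), (136, [0.585, -0.166, 0.131]), (142, [0.581, -0.155, 0.122])]
227 [(130, [0.574, -0.172, 0.122]), (136, [0.586, -0.167, 0.127]), (142, [0.582, -0.157, 0.118])]
230 [(130, [0.446, -0.126, -0.002]), (136, [0.585, -0.168, 0.121]), (142, [0.462, -0.109, -0.002])]
233 [(130, [0.453, -0.131, -0.002]), (136, [0.584, -0.169, 0.115]), (142, [0.586, -0.161, 0.111])]
236 [(130, [0.461, -0.135, -0.002]), (136, [0.467, -0.126, -0.003]), (142, [0.591, -0.164, 0.11])]
239 [(130, [0.468, -0.139, -0.001]), (136, [0.592, -0.174, 0.112]), (142, [0.596, -0.167, 0.11])]
```

View pics/scene4.png

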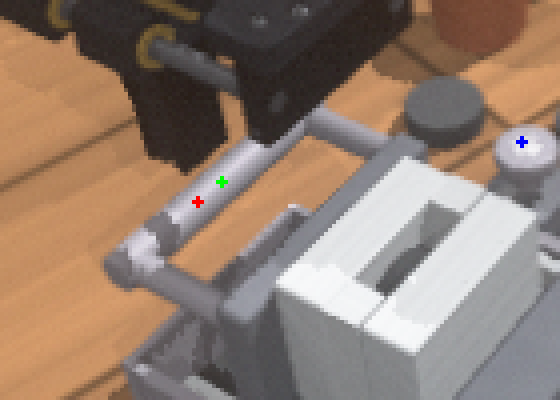

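View pics/top4.png

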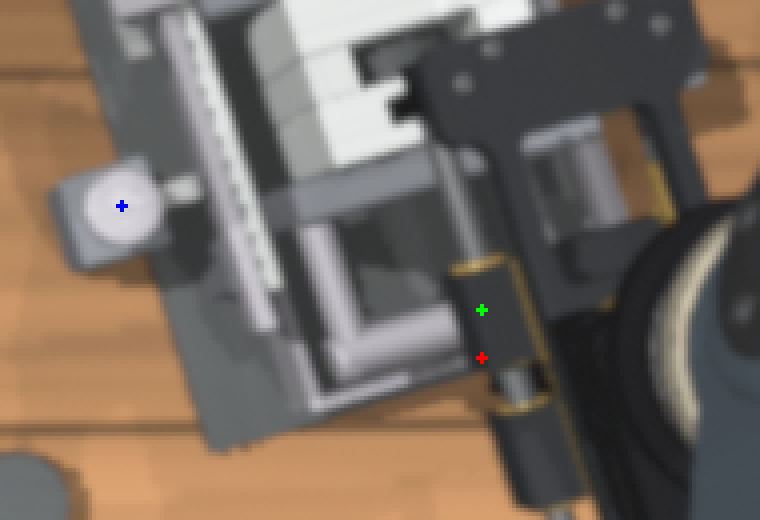

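Depth in the scene view puts the fingertip edge, pixel (136,234), at z≈0.113. The reported pose implies 0.087, so the fingers ended about 25 mm too high, at the level of the bar's top. I'll check the xy offset before going lower.

```bash
python3 - <<'E'
from h import *
P=np.load("top4.npz")["P"]
yaw=np.radians(15.8);X=np.array([np.cos(yaw),np.sin(yaw)]);Y=np.array([-X[1],X[0]]);T=np.array([.5719,-.1627])
def loc(p):return ((p[:2]-T)@X*1000).round(1),((p[:2]-T)@Y*1000).round(1),(p[2]*1000).round(1)
for u,v in((405,195),(412,197),(410,210),(416,218),(422,230),(418,225),(425,240),(428,250)):print("top",u,v,loc(P[v,u]))
S=np.load("scene4.npz")["P"]
# finger pixels: points 0.105..0.145 within 50mm of T
q=S[190:245,110:175].reshape(-1,3)
L=np.c_[(q[:,:2]-T)@X,(q[:,:2]-T)@Y,q[:,2]]*1000
L=L[(q[:,2]>.08)&(abs(L[:,0])<25)&(abs(L[:,1])<20)]
for z in range(90,165,6):
    k=L[(L[:,2]>=z)&(L[:,2]<z+6)]
    if len(k):print(z,len(k),k.min(0).round(1),k.max(0).round(1))
o=robot.get_obs();print(o["q"].round(3))
E
```

```text
top 405 195 (np.float64(36.8), np.float64(32.3), np.float64(198.8))
top 412 197 (np.float64(33.0), np.float64(29.5), np.float64(210.7))
top 410 210 (np.float64(20.0), np.float64(35.5), np.float64(209.3))
top 416 218 (np.float64(10.1), np.float64(33.1), np.float64(213.2))
top 422 230 (np.float64(-4.8), np.float64(29.2), np.float64(208.0))
top 418 225 (np.float64(1.2), np.float64(30.4), np.float64(204.1))
top 425 240 (np.float64(-15.7), np.float64(30.5), np.float64(211.2))
top 428 250 (np.float64(-27.0), np.float64(30.6), np.float64(210.9))
96 18 [ 21.1 -11.5  99.5] [ 22.8  18.2 102. ]
102 75 [  9.2 -19.5 102.1] [ 24.1  19.8 108. ]
108 149 [  9.6 -19.9 108.1] [ 22.5  19.4 112.6]
114 49 [ -8.2 -10.3 114.7] [ 13.5  12.6 119.8]
120 62 [ -7.9 -10.4 120.1] [ 13.6  11.4 125.8]
126 64 [ -9.2 -10.7 126. ] [ 13.7  12.  131.9]
132 63 [ -8.3 -10.6 132. ] [ 13.6  12.2 137.9]
138 63 [ -9.8 -10.8 138.2] [ 14.2   9.8 143.9]
144 56 [ -9.9 -10.5 144. ] [ 15.9   8.5 149.9]
150 50 [-10.7 -10.9 150.1] [ 16.6   2.8 155.8]
156 29 [  4.2 -10.2 156.2] [ 17.7  11.2 161.7]
162 24 [  8.5 -10.8 162.1] [ 18.5   8.4 167.9]
[-0.464  0.624  1.602  0.     0.915 -0.74 ]
```

The xy agrees within a millimetre or two; only the height is off, by about −26 mm. I'll re-centre above the bar with the fingers open, then go lower.

Request:
{"fn": "step_arm", "kwargs": {"slide": [[0,0,-10],[0,0,-5],[0,8,0],[0,7,0],[0,0,0],[0,0,0],[0,0,0]], "twist": [0,0,0,0,0,0,0], "jaw": 44}}

```text
time: 5.87
position: [0.5867, -0.1581, 0.1188]
tool_rot: [0.603, 0.798, -0.0, -0.0]
ft_force: [0.3, 0.4, 1.0]
grip_width: 0.0401
```

```bash
python3 -c "
from h import *
delta([[.587,-.158,.08]])"
```

```text
t 5.87 pos [ 0.5867 -0.1581  0.1188] yaw y 15.85 f [0.33 0.37 1.02] w 0.0401 z [-8.e-04  3.e-04 -1.e+00]
delta mm [ 0.   0.4 38.8]
```

Request:
{"fn": "step_arm", "kwargs": {"slide": [[0,0,0],[0,0,8],[0,0,8],[0,0,8],[0,0,8],[0,0,7],[0,0,0],[0,0,0]], "twist": [0,0,0,0,0,0,0,0], "jaw": 44}}

```text
time: 6.53
position: [0.5864, -0.1582, 0.0793]
tool_rot: [0.603, 0.798, -0.0, -0.001]
ft_force: [-0.5, 0.4, -0.6]
grip_width: 0.0438
```

Request:
{"fn": "step_arm", "kwargs": {"slide": [[0,0,0],[0,0,0],[0,0,0],[0,0,0],[0,0,0],[0,0,0],[0,0,0],[0,0,0],[0,0,0]], "twist": [0,0,0,0,0,0,0,0,0], "jaw": 8, "force": 25}}

```text
time: 7.28
position: [0.5858, -0.1588, 0.0804]
tool_rot: [0.603, 0.798, -0.001, -0.001]
ft_force: [-5.0, -2.4, 4.4]
grip_width: 0.0151
```

The opening now stops at 15 mm with a reaction force, so the bar is held. I'll pull it about 93 mm.

Request:
{"fn": "step_arm", "kwargs": {"slide": [[0,-4,0],[0,-8,0],[0,-8,0],[0,-8,0],[0,-8,0],[0,-8,0],[0,-8,0],[0,-8,0],[0,-8,0],[0,-8,0],[0,-8,0],[0,-6,0],[0,-3,0],[0,0,0],[0,0,0]], "twist": [0,0,0,0,0,0,0,0,0,0,0,0,0,0,0]}}

```text
time: 8.53
position: [0.5003, -0.1834, 0.0804]
tool_rot: [0.604, 0.797, 0.002, 0.003]
ft_force: [5.8, 4.5, -1.4]
grip_width: 0.0153
```

```bash
python3 -c "
from h import *
delta([])
print((robot.get_obs()['position'][:2]-[.5858,-.1588])@[.962,.272])
for n in ('scene',):
  c=robot.camera(n);cv2.imwrite('pics/%s5.png'%n,cv2.resize(c['color'][180:380,60:320],None,fx=3,fy=3)[:600])"
```

```text
t 8.53 pos [ 0.5003 -0.1834  0.0804] yaw y 15.71 f [ 5.81  4.46 -1.37] w 0.0153 z [ 6.7e-03 -1.0e-04 -1.0e+00]
-0.08890058608803766
```

View pics/scene5.png

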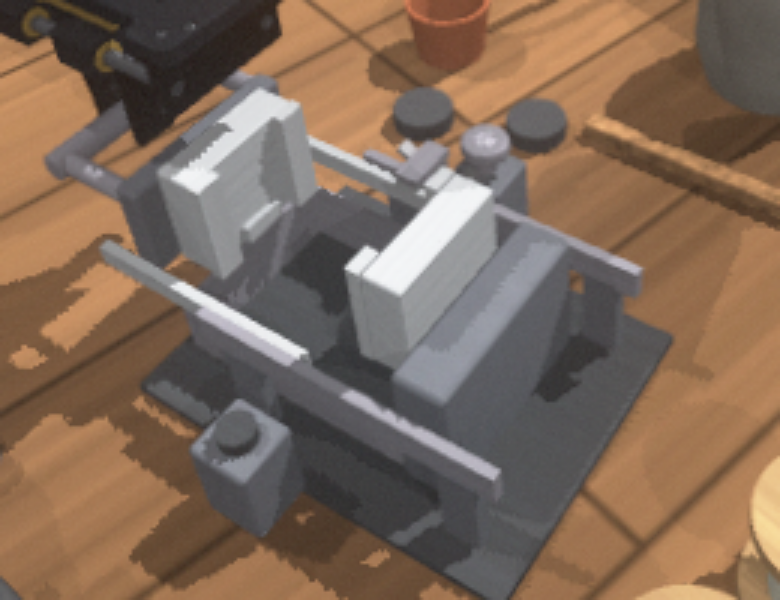

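The jaw is open about 89 mm: the near mould half is at (230,180) and the fixed half at (420,270) in the crop. I'll pull a few millimetres more, ease back onto the catch, and then release.

Request:
{"fn": "step_arm", "kwargs": {"slide": [[0,-3,0],[0,-3,0],[0,0,0],[0,0,0],[0,4,0],[0,4,0],[0,3,0],[0,0,0],[0,0,0]], "twist": [0,0,0,0,0,0,0,0,0]}}

```text
time: 9.33
position: [0.5056, -0.1819, 0.0804]
tool_rot: [0.604, 0.797, 0.002, 0.003]
ft_force: [6.7, 5.4, -1.1]
grip_width: 0.0154
```

```bash
python3 -c "
from h import *
delta([])
print((robot.get_obs()['position'][:2]-[.5858,-.1588])@[.962,.272])"
```

```text
t 9.33 pos [ 0.5056 -0.1819  0.0804] yaw y 15.75 f [ 6.72  5.43 -1.13] w 0.0154 z [ 6.8e-03 -1.0e-04 -1.0e+00]
-0.08347188190979006
```

Request:
{"fn": "step_arm", "kwargs": {"slide": [[0,3,0],[0,2,0],[0,0,0],[0,0,0]], "twist": [0,0,0,0]}}

```text
time: 9.67
position: [0.5089, -0.1809, 0.0804]
tool_rot: [0.603, 0.798, 0.001, 0.002]
ft_force: [5.2, 3.9, 0.1]
grip_width: 0.0149
```

```bash
python3 -c "
from h import *
delta([])
print((robot.get_obs()['position'][:2]-[.5858,-.1588])@[.962,.272])"
```

```text
t 9.67 pos [ 0.5089 -0.1809  0.0804] yaw y 15.79 f [5.2  3.89 0.09] w 0.0149 z [ 4.e-03 -4.e-04 -1.e+00]
-0.08000858574783172
```

Now release.

Request:
{"fn": "step_arm", "kwargs": {"slide": [[0,0,0],[0,0,0],[0,0,0],[0,0,0],[0,0,0],[0,0,0],[0,0,0]], "twist": [0,0,0,0,0,0,0], "jaw": 44}}

```text
time: 10.25
position: [0.5067, -0.1811, 0.0801]
tool_rot: [0.603, 0.798, -0.0, -0.0]
ft_force: [-0.4, -0.8, 0.0]
grip_width: 0.0432
```

Request:
{"fn": "step_arm", "kwargs": {"slide": [[0,0,-5],[0,0,-10],[0,0,-20],[0,0,-30],[0,0,-25],[0,0,0],[0,0,0],[0,0,0],[0,0,0]], "twist": [0,0,0,0,0,0,0,0,0]}}

```text
time: 11.0
position: [0.5061, -0.1805, 0.1693]
tool_rot: [0.603, 0.798, -0.0, -0.001]
ft_force: [-0.3, -0.7, 0.3]
grip_width: 0.0438
```

```bash
python3 -c "
from h import *
delta([[.625,-.0438,.17]])
for n in ('scene','top'):
  c=robot.camera(n);a=c['color'][180:380,60:320] if n=='scene' else c['color'][90:260,280:480]
  np.savez(n+'6.npz',P=pts(c))
  cv2.imwrite('pics/%s6.png'%n,cv2.resize(a,None,fx=3,fy=3)[:600])"
```

```text
t 11.0 pos [ 0.5061 -0.1805  0.1693] yaw y 15.83 f [-0.32 -0.67  0.29] w 0.0438 z [-0.002   0.0012 -1.    ]
delta mm [ 99.1 151.7  -0.7]
```

View pics/scene6.png

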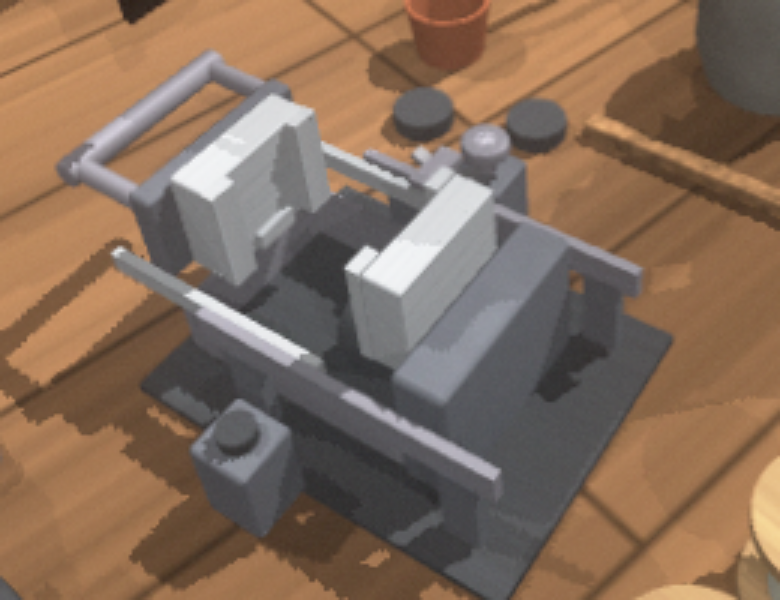

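View pics/top6.png

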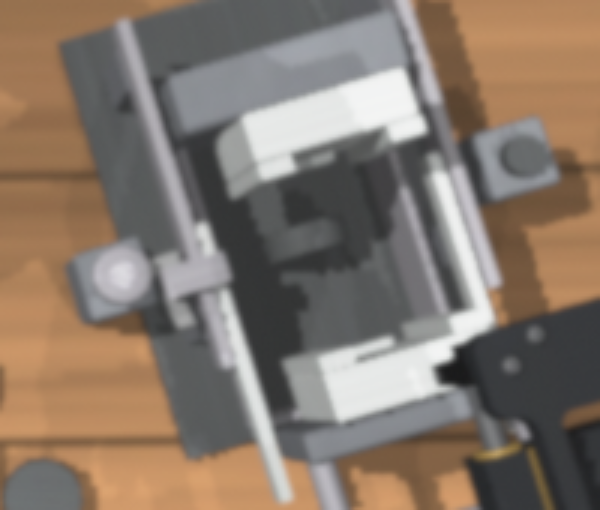

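The jaw stands out untouched, with its mould half at (240,190) in the scene crop. A disc-like grey object lies in the tray at about (310,235) in the top crop. I'll check its height and the space around the plunger.

```bash
python3 - <<'E'
from h import *
P=np.load("top6.npz")["P"]
for u,v in((376,170),(383,168),(390,167),(383,172),(370,185),(345,182),(320,182)):print(u,v,P[v,u].round(4))
c=robot.camera("top")["color"][140:210,350:430];cv2.imwrite("pics/tray.png",cv2.convertScaleAbs(cv2.resize(c,None,fx=8,fy=8),alpha=1.8))
yaw=np.radians(15.8);X=np.array([np.cos(yaw),np.sin(yaw)]);Y=np.array([-X[1],X[0]])
T=np.array([.625,-.0438]);Q=P.reshape(-1,3);L=np.c_[(Q[:,:2]-T)@X,(Q[:,:2]-T)@Y,Q[:,2]]*1000
m=(L[:,0]>-90)&(L[:,0]<55)&(L[:,1]>-150)&(L[:,1]<-50)&(L[:,2]>12)&(L[:,2]<60)
k=L[m];print(len(k));
m2=(k[:,2]<45)
print(np.median(k[m2],0),k[m2].min(0),k[m2].max(0))
near=L[(abs(L[:,0])<80)&(L[:,1]>-60)&(L[:,1]<60)&(L[:,2]>82)&(L[:,2]<200)]
for y in range(-60,60,10):
    s=near[(near[:,1]>=y)&(near[:,1]<y+10)]
    if len(s):print(y,s.min(0).round(),s.max(0).round())
E
```

```text
376 170 [ 0.6433 -0.1307  0.0411]
383 168 [ 0.6456 -0.1395  0.0465]
390 167 [ 0.6469 -0.1499  0.0457]
383 172 [ 0.6399 -0.1397  0.0451]
370 185 [ 0.6239 -0.1297  0.0068]
345 182 [ 0.6234 -0.0774  0.0804]
320 182 [ 0.6241 -0.0434  0.0777]
991
[ -11.02799855 -146.5834377    37.99975064] [ -89.56010428 -149.98038342   12.0777431 ] [ 52.16871423 -50.0018452   44.97100607]
-60 [ 52. -60.  83.] [ 80. -50.  89.]
-50 [ 52. -50.  82.] [ 79. -45.  89.]
-10 [-10.  -9.  82.] [-10.  -9.  82.]
```

View pics/tray.png

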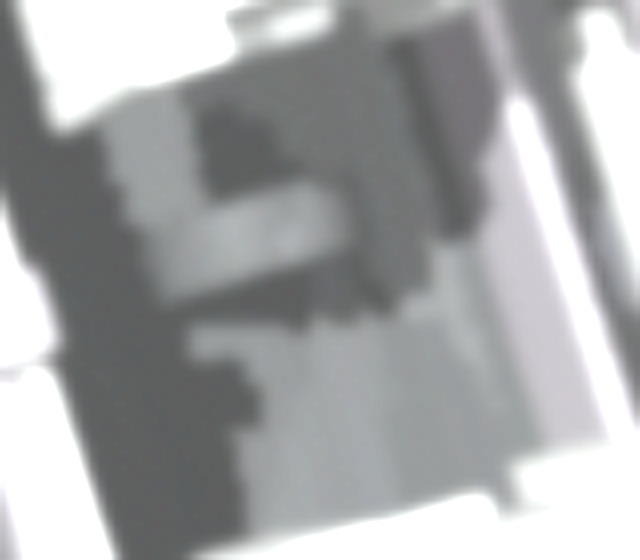

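The sinker stands on edge in the tray: its top is at 0.046, so its centre is at about 0.026, at local (−9,−97) mm. That is inside the limits. Next I'll check how close the moving bracket is to the plunger.

```bash
python3 - <<'E'
from h import *
P=np.load("top6.npz")["P"]
yaw=np.radians(15.8);X=np.array([np.cos(yaw),np.sin(yaw)]);Y=np.array([-X[1],X[0]])
T=np.array([.625,-.0438]);Q=P.reshape(-1,3);L=np.c_[(Q[:,:2]-T)@X,(Q[:,:2]-T)@Y,Q[:,2]]*1000
b=L[(abs(L[:,0])<40)&(L[:,1]>-50)&(L[:,1]<20)&(L[:,2]>55)]
for y in range(-50,20,5):
    s=b[(b[:,1]>=y)&(b[:,1]<y+5)]
    if len(s):print(y,len(s),s.min(0).round(),np.median(s,0).round(),s.max(0).round())
delta([np.r_[T+.003*Y,.17],np.r_[T+.003*Y,.13]])
E
```

```text
-50 53 [-39. -48.  68.] [-12. -46.  71.] [ 12. -45.  81.]
-45 129 [-40. -45.  65.] [-13. -43.  70.] [ 12. -40.  82.]
-40 194 [-40. -40.  70.] [ -0. -37.  73.] [ 40. -35.  81.]
-35 202 [-40. -35.  55.] [ -3. -34.  69.] [ 40. -30.  82.]
-30 66 [-33. -30.  62.] [ -9. -27.  78.] [  4. -25.  81.]
-25 93 [-33. -25.  64.] [-15. -23.  72.] [  4. -20.  82.]
-20 79 [-33. -20.  55.] [-10. -18.  68.] [ 14. -15.  82.]
-15 55 [-17. -15.  55.] [ -2. -12.  75.] [ 16. -10.  80.]
-10 71 [-17. -10.  55.] [-0. -8. 78.] [16. -5. 82.]
-5 83 [-16.  -5.  55.] [-1. -2. 78.] [16. -0. 81.]
0 81 [-16.   0.  55.] [-0.  3. 78.] [16.  5. 82.]
5 94 [-16.   5.  55.] [-1.  7. 77.] [16. 10. 81.]
10 89 [-16.  10.  55.] [-0. 12. 57.] [16. 15. 80.]
15 9 [-14.  15.  55.] [-2. 15. 56.] [15. 16. 57.]
t 11.15 pos [ 0.5063 -0.1807  0.1691] yaw y 15.82 f [-0.03 -0.13 -0.19] w 0.0443 z [-0.0022  0.0013 -1.    ]
delta mm [102.3 151.5  -1. ]
delta mm [102.2 151.6  39. ]
```

Request:
{"fn": "step_arm", "kwargs": {"slide": [[10,15,0],[17,25,0],[17,25,0],[17,25,0],[17,25,0],[14,21,0],[10,15,0],[0,0,0],[0,0,0],[0,0,0],[0,0,0]], "twist": [0,0,0,0,0,0,0,0,0,0,0], "jaw": 0}}

```text
time: 12.07
position: [0.6234, -0.0426, 0.1696]
tool_rot: [0.603, 0.797, -0.001, -0.001]
ft_force: [-0.3, -0.2, -1.2]
grip_width: 0.0003
```

Request:
{"fn": "step_arm", "kwargs": {"slide": [[0,0,15],[0,0,20],[0,0,20],[0,0,15],[0,0,10],[0,0,0],[0,0,0]], "twist": [0,0,0,0,0,0,0]}}

```text
time: 12.65
position: [0.6241, -0.0424, 0.0899]
tool_rot: [0.603, 0.797, -0.0, -0.0]
ft_force: [-0.8, -0.5, 0.2]
grip_width: 0.0003
```

```bash
python3 -c "
from h import *
T=np.array([.625,-.0438]);Y=np.array([-.272,.962])
delta([np.r_[T+.003*Y,.07]])
c=robot.camera('scene');a=c['color'][170:320,100:300]
cv2.imwrite('pics/s7.png',cv2.resize(a,None,fx=4,fy=4)[:600])"
```

```text
t 12.65 pos [ 0.6241 -0.0424  0.0899] yaw y 15.77 f [-0.78 -0.55  0.19] w 0.0003 z [-9.e-04  2.e-04 -1.e+00]
delta mm [ 1.4  0.5 19.9]
```

View pics/s7.png

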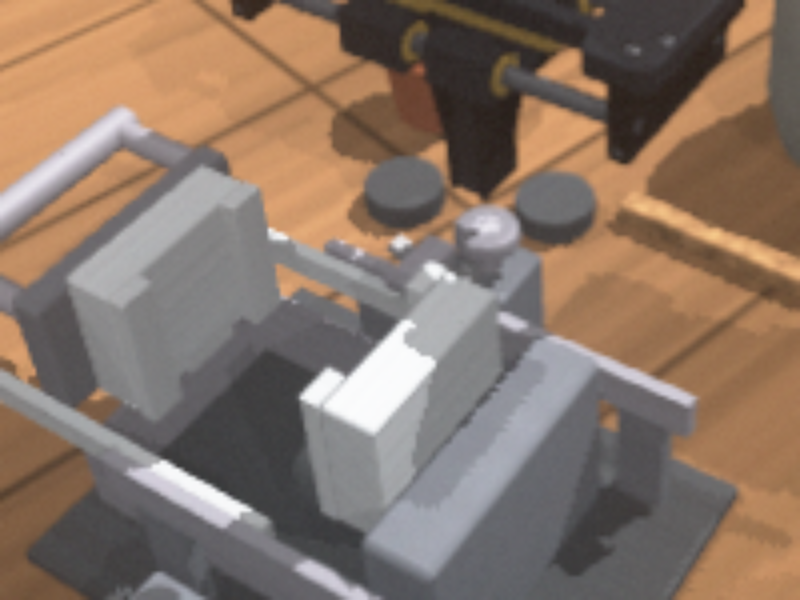

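The closed fingertips at (485,190) stand about 20 mm above the cap at (488,230). The jaw is still locked out. I'll press in stages.

Request:
{"fn": "step_arm", "kwargs": {"slide": [[1,0,8],[0,0,7],[0,0,5],[0,0,3],[0,0,0],[0,0,0]], "twist": [0,0,0,0,0,0]}}

```text
time: 13.2
position: [0.6241, -0.0407, 0.0669]
tool_rot: [0.603, 0.798, -0.0, -0.0]
ft_force: [0.4, 0.4, -0.4]
grip_width: 0.0006
```

Request:
{"fn": "step_arm", "kwargs": {"slide": [[0,0,2],[0,0,2],[0,0,2],[0,0,0],[0,0,0]], "twist": [0,0,0,0,0]}}

```text
time: 13.62
position: [0.6243, -0.0408, 0.0611]
tool_rot: [0.603, 0.798, 0.0, 0.0]
ft_force: [-0.0, -0.3, 2.5]
grip_width: 0.0005
```

```bash
python3 -c "
from h import *
delta([])
c=robot.camera('scene');a=c['color'][170:320,100:300]
cv2.imwrite('pics/s8.png',cv2.resize(a,None,fx=4,fy=4)[:600])"
```

```text
t 13.62 pos [ 0.6243 -0.0408  0.0611] yaw y 15.83 f [-0.01 -0.32  2.47] w 0.0005 z [ 4.e-04 -1.e-04 -1.e+00]
```

View pics/s8.png

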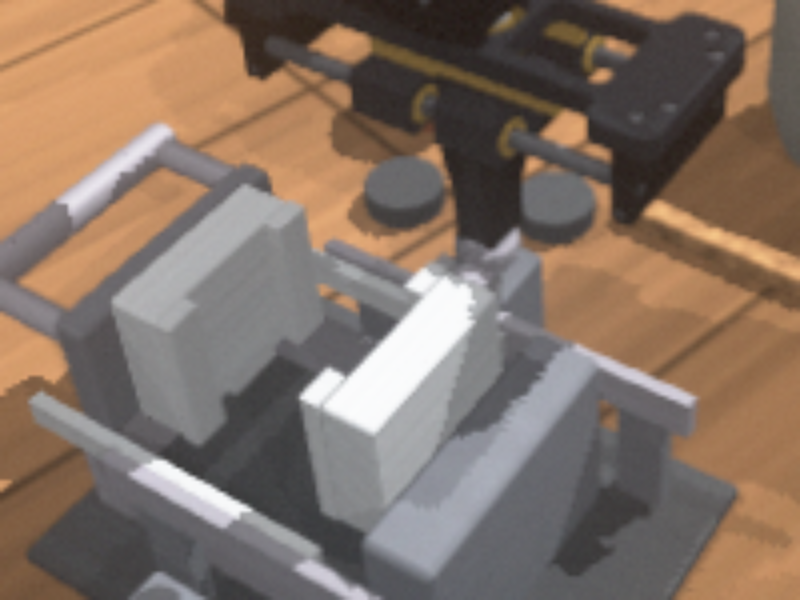

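The cap is pressed with 2.5 N, and the jaw half has shifted from (165,290) to (200,300), so it is running home. I'll hold here, then lift off.

Request:
{"fn": "step_arm", "kwargs": {"slide": [[0,0,1],[0,0,0],[0,0,0],[0,0,0],[0,0,0],[0,0,0],[0,0,0],[0,0,0],[0,0,0],[0,0,0],[0,0,0],[0,0,0],[0,0,0],[0,0,0],[0,0,0],[0,0,0],[0,0,0],[0,0,0]], "twist": [0,0,0,0,0,0,0,0,0,0,0,0,0,0,0,0,0,0]}}

```text
time: 15.17
position: [0.6243, -0.0408, 0.0602]
tool_rot: [0.603, 0.798, 0.0, 0.0]
ft_force: [0.9, 0.7, 1.7]
grip_width: 0.0005
```

Request:
{"fn": "step_arm", "kwargs": {"slide": [[0,0,-5],[0,0,-15],[0,0,-30],[0,0,-30],[0,0,-20],[0,0,0],[0,0,0],[0,0,0],[0,0,0],[0,0,0],[0,0,0],[0,0,0]], "twist": [0,0,0,0,0,0,0,0,0,0,0,0]}}

```text
time: 16.17
position: [0.6237, -0.0407, 0.1592]
tool_rot: [0.603, 0.798, -0.0, -0.001]
ft_force: [-0.0, 0.6, -0.1]
grip_width: 0.0006
```

```bash
python3 - <<'E'
from h import *
delta([])
c=robot.camera('scene');a=c['color'][180:330,70:270];cv2.imwrite('pics/s9.png',cv2.resize(a,None,fx=4,fy=4)[:600])
P=pts(c);q=P[200:275,100:200].reshape(-1,3);q=q[(q[:,2]>.106)&(q[:,2]<.118)]
q0=np.load("scene0.npz")["P"][200:275,100:200].reshape(-1,3);q0=q0[(q0[:,2]>.106)&(q0[:,2]<.118)]
X=np.array([.962,.272])
print("bar front edge now/start",np.percentile(q[:,:2]@X,[1,5]),np.percentile(q0[:,:2]@X,[1,5]))
c=robot.camera('top');a=c['color'][90:260,280:480];cv2.imwrite('pics/t9.png',cv2.resize(a,None,fx=3,fy=3))
E
```

```text
t 16.17 pos [ 0.6237 -0.0407  0.1592] yaw y 15.83 f [-0.02  0.64 -0.15] w 0.0006 z [-1.8e-03  4.0e-04 -1.0e+00]
bar front edge now/start [0.5168412  0.51992308] [0.51682199 0.52005028]
```

View pics/s9.png

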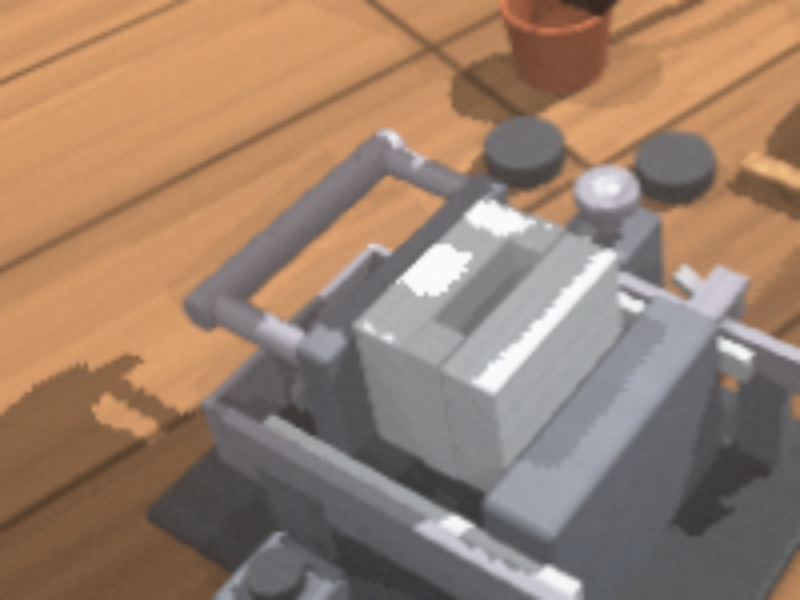

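View pics/t9.png

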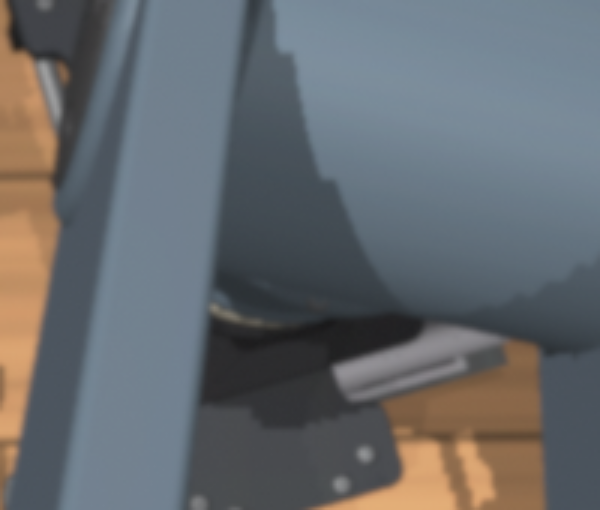

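The mould is closed: the two halves meet at (440,360), and the bar's front edge is within 0.2 mm of where it started. The slot is empty and nothing is touching. I'll hand in now.

```bash
python3 -c "
from rig import robot
print(robot.hand_in())"
```

```text
the job is handed in; nothing more can be done
None
```

I pulled the jaw out to the catch, let go, and it stayed locked out while the sinker dropped into the tray. I then pressed the plunger and the jaw ran home by itself. I handed the job in at about 16 s; the limit is 42 s, and the hand-in reports no verdict.

**Last checks**
- **Locked out:** the fingers were off the jaw for about 3 s. The bar was about 80 mm out when I let go, and pictures taken afterwards showed it still out.
- **Sinker:** it stood on edge in the tray, with its top at about 46 mm, so its centre was about 26 mm above the bench. It was 9 mm along −x and 97 mm along −y from the plunger, inside the limits.
- **Home again:** the bar's front edge came back to within 0.2 mm of its starting place. The force readings were near zero.

**What failed or disagreed**
- **First grasp missed:** the fingers closed on nothing, with no contact. The scene camera showed the fingertips about 26 mm higher than the reported TCP height and finger overhang imply. I went that much lower and the second grasp held.
- **Sinker not seen after closing:** the closed mould hid it from the scene camera and the arm blocked the top view. Its position is from before the plunger was pressed.

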